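Try, free and hold open the fuse shutter of a lamp supply

ROBOT

A 6-joint arm with a two-finger parallel gripper is mounted at the origin on the work surface. World frame = base frame: x ahead of the robot, y to its left, z up, the work surface at z = 0. Lengths are in m, angles in rad, forces in N, time in s.
With the tool pointing down it reaches from about 0.35 to 0.725 m from the base axis. Payload 4.3 kg.
Tool frame: the origin (TCP) lies at the very end of the fingers, on their centre line; the grasp point (between the pads) lies 19 mm behind it (bot.pinch_z is the distance from the TCP to the grasp point, in m); z points along the fingers, y is the direction in which the jaws open and shut (so a half turn about z gives the same grasp; the last joint's range is limited). The gripper opens to 85 mm and grips with 20 to 120 N. Pads are 22 mm wide; open, the fingers measure 114 mm over their backs; the gripper's body (76 mm by 85 mm) begins 54 mm behind the grasp point. The pads swing forward as they close: fully open they stand 13 mm farther back than shut.
Start: joints at [-1.365, 0.377, 0.081, 1.274, 0, 1.46], TCP at [0.179, -0.547, 0.231] pointing down, gripper open.
Joint ranges: [-2.72, 2.72], [-0.84, 1.66], [-1.02, 1.22], [-1.77, 2.12], [-1.37, 1.28], [-3.14, 3.14]. Speed limits (rad/s): [2.57, 2.57, 3.14, 3.14, 3.14, 3.14].

INTERFACE

Orientations are given as a unit quaternion [w, x, y, z].
In Python, from workcell import read_state, viewer, hand_in, nets, bot gives the robot as it stands.
- The arm moves only by the tool arm_command, never from a script. Its argument "motion" is a list of rows, each an object of numbers: "claw": the finger opening in cm, from 0 to 8.54; "dx", "dy", "dz": the shift along the tool's x, y, z in cm; "ax", "ay", "az": the turn, a rotation vector about the tool's x, y, z in degrees. In form: [{"claw": .., "dx": .., "dy": .., "dz": .., "ax": .., "ay": .., "az": ..}, ...]. A call has exactly 10 rows; each row is the pose to reach, as a shift and turn from the pose commanded when the call began, along the tool's axes at that moment; what a row does not reach only later rows make up. A row lasts 1/8 s, in which the tool goes at most 62.5 mm and 10.7 degrees, less where a joint would pass 70% of its speed; a pose out of reach is approached as far as the arm can. A call with a gripper value outside its range is refused whole. The fingers move at their own pace and stop on an object; "squeeze" is the grip in N (left out, the last holds). Time passes only in rows, so rows that repeat a pose let the fingers close, or fill a call up. It gives the time, the measured TCP pose, the force and the opening at its end, in the units of the state.
- read_state(): the state, without advancing time (a new reading comes with each control period).
- viewer.camera(name): name is "side" or "top" or "wrist"; returns a dict with "image" (480x640x3 uint8, red, green, blue), "range_z" (480x640 float32, m along the optical axis (not along the pixel's ray), 0 where there is no reading), "camera_matrix" (3x3 intrinsics, pixels), "rvec" (rotation vector, rad) and "tvec" (3), from world to camera coordinates, as OpenCV has them. Camera axes: x right, y down, z forward; pixel columns grow to the right and rows downward; lengths in m; the calibration is good to about 2 mm. A picture is of the moment at which its call begins.
- hand_in(): hands the job in, once; it reports no verdict.
Trained networks look in the newest picture that a camera, given by its name, has taken for a name from the list of things; names that differ only in an ending like _2 or _b are one class to them, and where a whole thing is asked for, a point or a joint stands for the part that bears it (a point fixed in the world has none). Each returns a list of dicts, best first, with "p" (0 to 1); they miss things now and then, are a little off and sometimes report something else, mostly with a low value. They report only what shows in the picture. A call takes as long as a camera call. They do not tell look-alikes from the thing itself.
- nets.recognise(camera, query): "xyz" ([x, y, z] in m, in world coordinates, good to about 4 mm: the middle of the surface that is visible of it).
- nets.outline_of(camera, query): "pixels" (480x640 bool, what is visible of it).
- nets.spot_point(camera, query): "xyz" ([x, y, z] in m, in world coordinates, good to about 4 mm: a listed point, or the origin of a listed thing).
The state is a dict: "clock": time; "joint_positions": joint angles; "dq": joint speeds; "joint_torque": joint torques, N m; "position": TCP position; "tool_rot": TCP orientation; "contact_force": force on the tool from outside, world axes, zero at the start; "ft_torque": the same for the moment, N m; "finger_gap": opening from 0.0 (shut) to 1.0 (fully open).
Only numpy, scipy, OpenCV 4.12 (cv2) and the standard library are available. Lean on these libraries where they do the work, as an engineer would, in place of code of your own. Each camera call takes 0.05 s, during which the arm holds its last target.

TASK

Lift the loose white cover off the two pins of the grey lamp supply by its black handle and set it down gently, flat on the green mat. Then tug the fuse-bay shutter by its red tab, before moving the yellow release, to learn whether it is caught; if it is, slide the yellow release all the way over towards the red tab's side. Draw the shutter fully open towards the front of the supply and finish while still holding it open against its spring; keep the jar, the parts tray and the driver stand where they are.

Things in the scene. Friction and masses are not known exactly. Their poses are not given: they have to be found in the camera images.
- unit: Grey lamp supply, fixed; origin under its base's centre; front is its -x, left its +y. Base 150 (x) x 210 (y) x 60 high, deck at z=60. Two side cheeks 120 (x) x 18 thick at y=-96 and +96 rise to z=105, each with a steel pin 6 in diameter, 9 tall, at x=0, y=-95 / +95. The channel between (174 wide, open front and back), under the cover, holds the red shutter tab and yellow release tab.
- cover: Loose white cover plate 120 (x) x 210 (y) x 5 thick, 140 to 280 g; origin at the centre of its underside. Starts lying on both cheeks (underside 105 above the bench), 9 mm holes at x=0, y=-95 / +95 over the pins: lift straight up 10 or more. Axes then as the supply's. Black handle bar on the middle, 60 long (x), 16 wide (y), 5 to 33 above the underside: pinch across the 16.
- cover_handle (a point): Centre of the top of the cover's black handle, 33 above the cover's underside.
- mat: Flat green mat fixed on the bench, 160 (x) x 250 (y) x 3 thick; origin at the centre of its underside. The cover is to lie flat on it, roughly in the middle.
- shutter (a joint): Opening of the fuse-bay shutter, m: 0 shut, 0.030 fully open. Slides along the supply's -x (to its front); a spring shuts it: 2 N when shut, 5 N fully open. A hidden catch may hold it, which cannot be seen: if caught it stops dead after about 5 mm of play; if not, it draws on freely to 30 mm.
- shutter_tab (a point): Centre of the top of the shutter's upright red tab, 101 above the bench. Tab 10 (x) x 24 (y), standing 29 tall above the shutter's aluminium plate, whose top is at 72. When shut it is at x=+8, y=-45 of the supply. Moves with the shutter; axes as the supply's.
- release (a joint): Travel of the yellow release slide, m: 0 at the start, 0.022 at its end. Slides along the supply's -y (from the left cheek towards the middle), about 1.5 N of friction, stays where left. Pushed all the way it frees a caught shutter for good; it does nothing to a shutter that is not caught.
- release_tab (a point): Centre of the top of the upright yellow release tab, 98 above the bench. Tab 12 (x) x 10 (y), standing 30 tall above its slide, whose top is at 68. At the start at x=-30, y=+57 of the supply. Moves with the release; axes as the supply's.
- jar: Small amber jar with black lid, 44 in diameter, 50 tall, loose; origin under its centre. Bystander.
- tray: Yellow parts tray 100 (x) x 130 (y) x 22 tall, loose; origin under its centre. Bystander.
- drivers: Aluminium driver stand 50 (x) x 80 (y) x 30 tall with four small screwdrivers standing to 90, loose; origin under its centre. Bystander.
Things that resemble listed ones, but are neither listed nor needed, are in the scene too. What is meant by the cover is not brown, and is the larger of those in its own colour.

How it is judged:
On the way, in this order (a step that is already met when the one before it is completed fails the run):
1. the cover lies flat on the green mat, let go, with shutter and release not yet moved (contact force between cover and mat above 0.5 N and angle between cover's own z axis and vertical below 0.1 rad and horizontal distance between cover and mat below 0.08 m and contact force between the fingers and cover below 0.1 N and linear speed of cover below 0.02 m/s and value of joint shutter below 0.002 m and value of joint release below 0.003 m), for 0.2 s.
2. the shutter is tugged at least 3 mm by the fingers while the release has not been moved (value of joint shutter above 0.003 m and value of joint release below 0.003 m and contact force between the fingers and shutter above 1 N), for 0.04 s.
3. the shutter is drawn open (value of joint shutter above 0.024 m and contact force between the fingers and shutter above 1 N), for 0.3 s.
At the end, for the whole second after the job is handed in: The shutter is open by more than 24 of its 30 mm and still, held there by the fingers (over 1 N); the cover lies on the green mat, flat within 6 degrees, its centre within 80 mm of the mat's, not touched by the fingers and at rest (all of step 3 and contact force between cover and mat above 0.5 N and angle between cover's own z axis and vertical below 0.1 rad and horizontal distance between cover and mat below 0.08 m and contact force between the fingers and cover below 0.1 N and linear speed of cover below 0.02 m/s and velocity of joint shutter between -0.01 and 0.01 m/s); the arm keeps its last pose, push and grip.
It fails at once if the jar is moved more than 25 mm or tipped (distance of jar from where it was at the start of the episode above 0.025 m or angle between jar's own z axis and vertical above 0.4 rad).
It fails at once if the parts tray is moved more than 25 mm or tipped (distance of tray from where it was at the start of the episode above 0.025 m or angle between tray's own z axis and vertical above 0.4 rad).
It fails at once if the driver stand is moved more than 25 mm or tipped (distance of drivers from where it was at the start of the episode above 0.025 m or angle between drivers's own z axis and vertical above 0.4 rad).
It fails at once if the cover is dropped or thrown (moves over 0.45 m/s while not held by the fingers) (contact force between the fingers and cover below 0.1 N and linear speed of cover above 0.45 m/s).
It also fails if it takes over 72 s, if anything falls off the work surface, if the arm or the gripper's body presses on something with over 40 N, if the wrist force passes 120 N, or if a joint passes its speed limit or range.

## Working session

There is one attempt and no reset: what is moved stays moved. The work goes in short steps, Python scripts to look and compute and a tool call to move; the robot and the scene stay as the last step left them, time stands still between calls to the robot, and variables do not carry over. Pictures are saved under pics/ and viewed, and the job is handed in when it is done.

Besides the shell and the picture viewer there is one more tool, called as name(argument=value, ...), one argument or row to a line, values as JSON. arm_command: Moves the arm, as the interface text tells. Its arguments: {"type":"object","properties":{"motion":{"type":"array"},"squeeze":{"type":"number"}},"required":["motion"]}

```bash
mkdir -p pics; ls
python3 - <<'E'
from workcell import read_state, viewer, hand_in, nets, bot
import cv2
print(read_state()); print([a for a in dir(bot) if a[0]!='_'])
for c in ("top","side"):
    d=viewer.camera(c); cv2.imwrite(f"pics/{c}0.png",d["image"][:,:,::-1])
    print(c,d["camera_matrix"].tolist(),d["rvec"],d["tvec"])
    for q in ("cover","cover_handle","mat","unit","jar","tray","drivers"):
        print(q,[(r["xyz"],r["p"]) for r in nets.spot_point(c,q)])
E
```

```text
pics
{'clock': 0.0, 'joint_positions': array([-1.36526223e+00,  3.78089102e-01,  7.96208337e-02,  1.27438850e+00,
       -1.83367866e-06,  1.46046069e+00]), 'dq': array([ 0.00069295, -0.00074893, -0.00034387,  0.00070336, -0.00064412,
       -0.00088119]), 'joint_torque': array([ 2.34101590e-04, -4.63604379e+01,  2.69875449e+01,  2.06452649e-02,
       -8.95352196e-05,  3.24616414e-07]), 'position': array([ 0.17847118, -0.5459125 ,  0.23034404]), 'tool_rot': array([-1.02900834e-03,  9.87553667e-01,  1.57279030e-01, -4.99349109e-05]), 'contact_force': array([ 0.19867667,  0.21084468, -0.59318892]), 'ft_torque': array([ 0.01582951, -0.02568034, -0.00928536]), 'finger_gap': 1.0010861469481}
['IKError', 'pinch_z']
top [[434.71839736672376, 0.0, 320.9960775008581], [0.0, 434.71839736672376, 237.90880180795534], [0.0, 0.0, 1.0]] [ 2.1590401 -2.1794868  0.1078233] [0.08621864 0.51177693 1.00764841]
cover [([0.7425, 0.1361, 0.0001], 0.97), ([0.295, 0.2166, -0.001], 0.83), ([0.5357, 0.1304, 0.1068], 0.73)]
cover_handle [([0.2964, 0.2164, 0.0313], 0.96), ([0.5363, 0.1228, 0.1362], 0.63)]
mat [([0.4773, -0.2842, 0.0023], 0.97)]
unit []
jar [([0.7335, -0.0674, 0.0021], 0.58)]
tray [([0.615, 0.4247, -0.002], 0.73)]
drivers [([0.3747, 0.4434, 0.0013], 0.67)]
side [[452.8186105592976, 0.0, 321.272946444185], [0.0, 452.8186105592976, 241.63683629021037], [0.0, 0.0, 1.0]] [ 0.81033277 -2.61749405  0.98397768] [0.47485879 0.22081996 0.83134787]
cover [([0.2997, 0.2165, -0.0008], 0.95), ([0.5363, 0.1314, 0.1059], 0.77), ([0.7474, 0.1353, -0.0033], 0.66)]
cover_handle [([0.5381, 0.1245, 0.1372], 0.93), ([0.3806, 0.4492, -0.002], 0.68), ([0.7438, 0.1379, 0.0247], 0.64)]
mat [([0.469, -0.2826, -0.001], 0.83)]
unit [([0.3791, 0.4488, 0.0002], 0.61), ([0.5341, 0.1255, 0.0026], 0.57)]
jar [([0.7329, -0.074, -0.0012], 0.94), ([0.3778, 0.4456, -0.0023], 0.43)]
tray [([0.6111, 0.4262, 0.0017], 0.76)]
drivers [([0.3787, 0.4471, -0.0009], 0.76)]
```

View pics/top0.png

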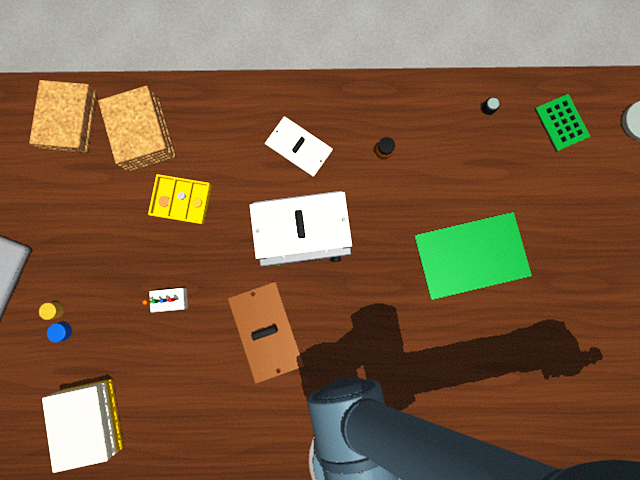

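View pics/side0.png

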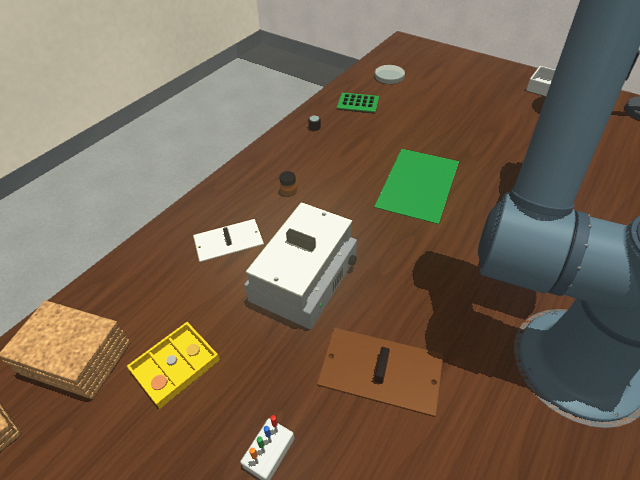

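Candidates for the cover in the top view are the small white plate at (298,146), the brown plate at (265,332), and the large white plate on the grey supply at (300,225). The last one fits: it is white, the larger of the two white plates, and sits on the supply. I'll confirm it in a crop and measure it.

```bash
cat > h.py <<'E'
from workcell import read_state, viewer, hand_in, nets, bot
import cv2, numpy as np
from scipy.spatial.transform import Rotation as R
def cloud(d):
    K=d["camera_matrix"]; z=d["range_z"]; v,u=np.mgrid[0:480,0:640]
    P=np.stack([(u-K[0,2])/K[0,0]*z,(v-K[1,2])/K[1,1]*z,z],-1)
    Rm=cv2.Rodrigues(np.asarray(d["rvec"],float))[0]
    W=(P-np.asarray(d["tvec"]).ravel())@Rm
    W[z<=0]=np.nan
    return W
def pose():
    s=read_state(); q=s["tool_rot"]; return s["position"],R.from_quat([q[1],q[2],q[3],q[0]]),s
def rect(P):
    r=cv2.minAreaRect((P[:,:2]*1000).astype(np.float32)); return r, cv2.boxPoints(r)
E
python3 - <<'E'
from h import *
for c in ("top","side"):
    d=viewer.camera(c); W=cloud(d); im=d["image"].astype(int)
    if c=="top": cv2.imwrite("pics/crop1.png",cv2.resize(d["image"][120:280,220:380,::-1],(640,640))[:600])
    m=(W[...,2]>0.10)&(W[...,2]<0.118)&(abs(W[...,0]-.535)<.15)&(abs(W[...,1]-.13)<.15)
    P=W[m]; r,b=rect(P); print(c,"cover",r,b.tolist(),np.nanmedian(P[:,2]),len(P))
    m=(W[...,2]>0.125)&(W[...,2]<0.15)&(abs(W[...,0]-.535)<.1)&(abs(W[...,1]-.13)<.1)
    P=W[m]; r,b=rect(P); print(c,"handle",r,P.mean(0),P[:,2].max())
    g=(im[...,1]>im[...,0]+60)&(im[...,1]>im[...,2]+60)&(abs(W[...,0]-.47)<.2)&(abs(W[...,1]+.28)<.2)
    P=W[g]; r,b=rect(P); print(c,"mat",r,np.nanmedian(P[:,2]))
    k=(W[...,2]>0.05)&(W[...,2]<0.064)&(abs(W[...,0]-.535)<.2)&(abs(W[...,1]-.13)<.2)
    print(c,"deck pts",W[k].mean(0),k.sum())
E
```

```text
top cover ((534.6119995117188, 127.97537231445312), (120.82945251464844, 210.2841796875), 6.91767692565918) [[461.97344970703125, 225.0755157470703], [487.30072021484375, 16.322154998779297], [607.2505493164062, 30.875228881835938], [581.9232788085938, 239.6285858154297]] 0.11115981434362607 5010
top handle ((534.2498168945312, 127.68679809570312), (59.83194351196289, 15.826591491699219), 7.027219295501709) [0.53331252 0.12740678 0.13847723] 0.14404655421793222
top mat ((469.836669921875, -285.179931640625), (160.98243713378906, 253.1800994873047), 12.661458969116211) 0.004464609904061225
top deck pts [0.5033777  0.11519555 0.06029425] 879
side cover ((534.73291015625, 128.44537353515625), (122.53302764892578, 213.47854614257812), 6.8304362297058105) [[461.20660400390625, 227.1405487060547], [486.59588623046875, 15.177169799804688], [608.2592163085938, 29.750198364257812], [582.8699340820312, 241.7135772705078]] 0.10936107143973639 4816
side handle ((534.3654174804688, 129.26046752929688), (59.68826675415039, 17.858158111572266), 7.441961765289307) [0.53236798 0.13112888 0.13466442] 0.14048576112344968
side mat ((471.2059631347656, -282.33099365234375), (159.32186889648438, 253.68991088867188), 12.514958381652832) 0.0023134443837830644
side deck pts [0.48355194 0.1399976  0.05850621] 1588
```

View pics/crop1.png

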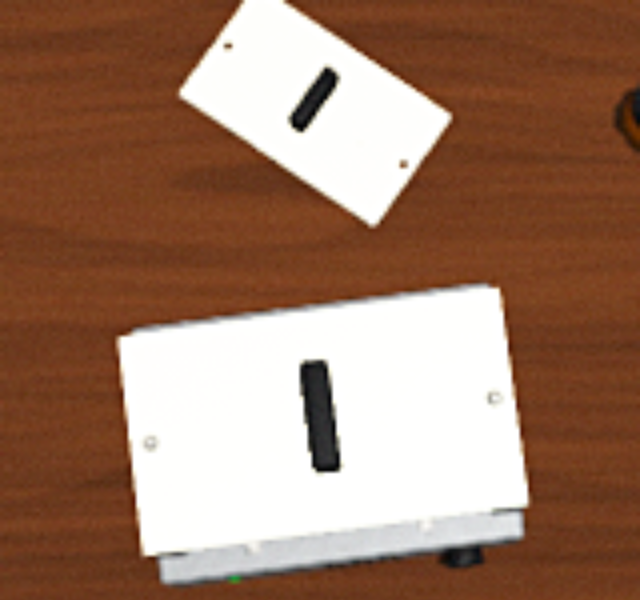

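The crop shows the large white plate with its black handle and both pins, at about (300,225) in the full picture. It measures 121x210 mm with its top at 0.110 m, which matches. The front ledge and knob face the robot, so the supply's yaw is about +6.9°.

```bash
cat >> h.py <<'E'
def plan(xyz, yaw_deg, ez=None):
    """tool-frame shift (cm) and turn (deg) to reach tool-down pose with tool x at yaw"""
    p,Rt,s=pose()
    y=np.radians(yaw_deg)
    T=np.array([[np.cos(y),np.sin(y),0],[np.sin(y),-np.cos(y),0],[0,0,-1]])
    T=R.from_matrix(T)
    print("shift cm",np.round(Rt.inv().apply(np.array(xyz)-p)*100,2),"turn",np.round(np.degrees((Rt.inv()*T).as_rotvec()),2), "pos",np.round(p,4),"gap",s["finger_gap"],"F",np.round(s["contact_force"],2),"t",s["clock"],"j",np.round(s["joint_positions"],2))
def S(x,y,z=0):  # supply -> world
    a=np.radians(6.93); return np.array([.5345+x*np.cos(a)-y*np.sin(a), .128+x*np.sin(a)+y*np.cos(a), z])
E
python3 - <<'E'
from h import *
plan([.5343,.128,.20],186.93)
E
```

```text
shift cm [ 54.76 -53.08   3.13] turn [-0.0000e+00  1.0000e-02 -1.6884e+02] pos [ 0.1786 -0.5466  0.2314] gap 0.9989713070505569 F [-0.13  1.64  0.48] t 0.9 j [-1.37  0.38  0.08  1.27 -0.    1.46]
```

arm_command(
  motion=[
    {"dx": 3, "dy": -2.9, "dz": 0, "az": -7, "claw": 8.5},
    {"dx": 7, "dy": -6.8, "dz": 0, "az": -17, "claw": 8.5},
    {"dx": 11, "dy": -10.7, "dz": 0, "az": -27, "claw": 8.5},
    {"dx": 15, "dy": -14.5, "dz": 0, "az": -37, "claw": 8.5},
    {"dx": 19, "dy": -18.4, "dz": 0, "az": -47, "claw": 8.5},
    {"dx": 23, "dy": -22.3, "dz": 0, "az": -57, "claw": 8.5},
    {"dx": 27, "dy": -26.2, "dz": 0, "az": -67, "claw": 8.5},
    {"dx": 31, "dy": -30, "dz": 0, "az": -77, "claw": 8.5},
    {"dx": 35, "dy": -34, "dz": 0, "az": -87, "claw": 8.5},
    {"dx": 38, "dy": -37, "dz": 0, "az": -95, "claw": 8.5},
  ],
  squeeze=40,
)

```text
schema error: expected keys claw, dx, dy, dz, ax, ay, az
```

```bash
python3 -c "
from h import *
plan([.5343,.128,.18],186.93)"
```

```text
shift cm [ 54.76 -53.08   5.13] turn [-0.0000e+00  1.0000e-02 -1.6884e+02] pos [ 0.1786 -0.5466  0.2314] gap 0.9989713070505569 F [-0.13  1.64  0.48] t 0.9 j [-1.37  0.38  0.08  1.27 -0.    1.46]
```

arm_command(
  motion=[
    {"dx": 3, "dy": -2.9, "dz": 0, "ax": 0, "ay": 0, "az": -7, "claw": 8.5},
    {"dx": 7, "dy": -6.8, "dz": 0, "ax": 0, "ay": 0, "az": -17, "claw": 8.5},
    {"dx": 11, "dy": -10.7, "dz": 0, "ax": 0, "ay": 0, "az": -27, "claw": 8.5},
    {"dx": 15, "dy": -14.5, "dz": 0, "ax": 0, "ay": 0, "az": -37, "claw": 8.5},
    {"dx": 19, "dy": -18.4, "dz": 0, "ax": 0, "ay": 0, "az": -47, "claw": 8.5},
    {"dx": 23, "dy": -22.3, "dz": 0, "ax": 0, "ay": 0, "az": -57, "claw": 8.5},
    {"dx": 27, "dy": -26.2, "dz": 0, "ax": 0, "ay": 0, "az": -67, "claw": 8.5},
    {"dx": 31, "dy": -30, "dz": 0, "ax": 0, "ay": 0, "az": -77, "claw": 8.5},
    {"dx": 35, "dy": -34, "dz": 0, "ax": 0, "ay": 0, "az": -87, "claw": 8.5},
    {"dx": 38, "dy": -37, "dz": 0, "ax": 0, "ay": 0, "az": -95, "claw": 8.5},
  ],
  squeeze=40,
)

```text
clock: 2.15
position: [0.4256, -0.0749, 0.2316]
tool_rot: [0.0, 0.549, 0.836, 0.0]
contact_force: [0.6, -1.3, -0.4]
finger_gap: 0.992
```

```bash
python3 -c "
from h import *
plan([.5343,.128,.18],186.93)"
```

```text
shift cm [14.29 18.04  5.16] turn [ 1.000e-02  5.000e-02 -7.348e+01] pos [ 0.4256 -0.0749  0.2316] gap 0.9917758856983303 F [ 0.57 -1.31 -0.37] t 2.15 j [-0.32  0.09 -0.29  1.19  0.    0.84]
```

arm_command(
  motion=[
    {"dx": 2.5, "dy": 3.1, "dz": 0, "ax": 0, "ay": 0, "az": -9, "claw": 8.5},
    {"dx": 5.5, "dy": 7, "dz": 0, "ax": 0, "ay": 0, "az": -19, "claw": 8.5},
    {"dx": 8.5, "dy": 10.7, "dz": 0, "ax": 0, "ay": 0, "az": -29, "claw": 8.5},
    {"dx": 11, "dy": 14, "dz": 0, "ax": 0, "ay": 0, "az": -39, "claw": 8.5},
    {"dx": 13, "dy": 16.5, "dz": 0, "ax": 0, "ay": 0, "az": -49, "claw": 8.5},
    {"dx": 14.3, "dy": 18, "dz": 0, "ax": 0, "ay": 0, "az": -59, "claw": 8.5},
    {"dx": 14.3, "dy": 18, "dz": 0, "ax": 0, "ay": 0, "az": -69, "claw": 8.5},
    {"dx": 14.3, "dy": 18, "dz": 1.5, "ax": 0, "ay": 0, "az": -73.5, "claw": 8.5},
    {"dx": 14.3, "dy": 18, "dz": 3.5, "ax": 0, "ay": 0, "az": -73.5, "claw": 8.5},
    {"dx": 14.3, "dy": 18, "dz": 5.2, "ax": 0, "ay": 0, "az": -73.5, "claw": 8.5},
  ],
)

```text
clock: 3.4
position: [0.5343, 0.1253, 0.1786]
tool_rot: [-0.0, -0.058, 0.998, -0.0]
contact_force: [0.6, -0.9, -0.3]
finger_gap: 0.996
```

Run:
```python
from h import *
plan([.5343,.128,.114],186.93)
d=viewer.camera("wrist"); cv2.imwrite("pics/w1.png",d["image"][:,:,::-1])
W=cloud(d); print(d["tvec"])
m=(W[...,2]>0.125)&(W[...,2]<0.145)&(abs(W[...,0]-.535)<.06)&(abs(W[...,1]-.13)<.035)&(d["image"].sum(-1)<200)
P=W[m]; print(rect(P)[0],np.nanmedian(P[:,2]),len(P)) if m.sum() else print("none")
```

```text
shift cm [-0.03  0.27  6.46] turn [-0.01 -0.01 -0.33] pos [0.5343 0.1253 0.1786] gap 0.9963849902987929 F [ 0.56 -0.88 -0.34] t 3.4 j [ 0.11  0.34 -0.1   1.12 -0.   -0.  ]
[-0.06281406 -0.54369925  0.16320461]
((535.1339721679688, 127.12568664550781), (58.26519775390625, 15.354390144348145), 7.090187072753906) 0.13890854958533339 2801
```

View pics/w1.png

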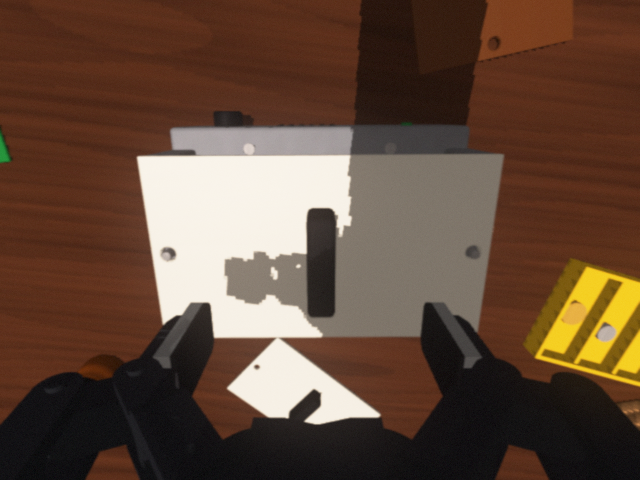

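Run:
```python
from h import *
plan([.5345,.1278,.114],186.95)
```

```text
shift cm [-0.21  0.25  6.23] turn [-0.01 -0.22 -0.35] pos [0.5329 0.1251 0.1763] gap 0.9981056969632385 F [-0.64  0.11 -1.57] t 3.45 j [ 0.11  0.35 -0.11  1.12 -0.   -0.  ]
```

arm_command(
  motion=[
    {"dx": 0, "dy": 0.1, "dz": 1, "ax": 0, "ay": 0, "az": 0, "claw": 8.5},
    {"dx": 0, "dy": 0.1, "dz": 2, "ax": 0, "ay": 0, "az": 0, "claw": 8.5},
    {"dx": 0, "dy": 0.1, "dz": 3, "ax": 0, "ay": 0, "az": 0, "claw": 8.5},
    {"dx": 0, "dy": 0.1, "dz": 4, "ax": 0, "ay": 0, "az": 0, "claw": 8.5},
    {"dx": 0, "dy": 0.1, "dz": 5, "ax": 0, "ay": 0, "az": 0, "claw": 8.5},
    {"dx": 0, "dy": 0.1, "dz": 5.5, "ax": 0, "ay": 0, "az": 0, "claw": 8.5},
    {"dx": 0, "dy": 0.1, "dz": 6, "ax": 0, "ay": 0, "az": 0, "claw": 8.5},
    {"dx": 0, "dy": 0.1, "dz": 6, "ax": 0, "ay": 0, "az": 0, "claw": 8.5},
    {"dx": 0, "dy": 0.1, "dz": 6, "ax": 0, "ay": 0, "az": 0, "claw": 8.5},
    {"dx": 0, "dy": 0.1, "dz": 6, "ax": 0, "ay": 0, "az": 0, "claw": 8.5},
  ],
)

```text
clock: 4.7
position: [0.5346, 0.1263, 0.1196]
tool_rot: [0.0, -0.058, 0.998, -0.0]
contact_force: [1.4, 0.3, 0.0]
finger_gap: 0.994
```

Run:
```python
from h import *
plan([.5345,.1278,.114],186.95)
d=viewer.camera("wrist");plan([.5345,.1278,.114],186.95)
d=viewer.camera("wrist");plan([.5345,.1278,.114],186.95)
```

```text
shift cm [-0.01  0.15  0.56] turn [-0.01  0.04 -0.36] pos [0.5346 0.1263 0.1196] gap 0.9939225831505463 F [1.37 0.28 0.02] t 4.7 j [ 0.12  0.38 -0.21  0.98 -0.    0.  ]
shift cm [-0.02  0.15  0.56] turn [-0.01  0.03 -0.36] pos [0.5345 0.1263 0.1196] gap 0.9959530270478102 F [ 0.26 -0.12  0.15] t 4.75 j [ 0.12  0.38 -0.21  0.98 -0.    0.  ]
shift cm [-0.02  0.15  0.55] turn [-0.01  0.03 -0.36] pos [0.5344 0.1263 0.1195] gap 0.9936032772080458 F [-0.49  0.01 -1.04] t 4.8 j [ 0.12  0.38 -0.21  0.98 -0.    0.  ]
```

Nudge, close, settle.

arm_command(
  motion=[
    {"dx": 0, "dy": 0.15, "dz": 0.3, "ax": 0, "ay": 0, "az": -0.3, "claw": 8.5},
    {"dx": 0, "dy": 0.15, "dz": 0.5, "ax": 0, "ay": 0, "az": -0.3, "claw": 6},
    {"dx": 0, "dy": 0.15, "dz": 0.5, "ax": 0, "ay": 0, "az": -0.3, "claw": 4},
    {"dx": 0, "dy": 0.15, "dz": 0.5, "ax": 0, "ay": 0, "az": -0.3, "claw": 2.5},
    {"dx": 0, "dy": 0.15, "dz": 0.5, "ax": 0, "ay": 0, "az": -0.3, "claw": 1},
    {"dx": 0, "dy": 0.15, "dz": 0.5, "ax": 0, "ay": 0, "az": -0.3, "claw": 0.5},
    {"dx": 0, "dy": 0.15, "dz": 0.5, "ax": 0, "ay": 0, "az": -0.3, "claw": 0.5},
    {"dx": 0, "dy": 0.15, "dz": 0.5, "ax": 0, "ay": 0, "az": -0.3, "claw": 0.5},
    {"dx": 0, "dy": 0.15, "dz": 0.5, "ax": 0, "ay": 0, "az": -0.3, "claw": 0.5},
    {"dx": 0, "dy": 0.15, "dz": 0.5, "ax": 0, "ay": 0, "az": -0.3, "claw": 0.5},
  ],
)

```text
clock: 6.05
position: [0.5343, 0.1277, 0.1144]
tool_rot: [0.0, -0.06, 0.998, -0.0]
contact_force: [-0.3, -0.6, 1.9]
finger_gap: 0.178
```

arm_command(
  motion=[
    {"dx": 0, "dy": 0, "dz": -0.3, "ax": 0, "ay": 0, "az": 0, "claw": 0.5},
    {"dx": 0, "dy": 0, "dz": -0.8, "ax": 0, "ay": 0, "az": 0, "claw": 0.5},
    {"dx": 0, "dy": 0, "dz": -1.5, "ax": 0, "ay": 0, "az": 0, "claw": 0.5},
    {"dx": 0, "dy": 0, "dz": -2.5, "ax": 0, "ay": 0, "az": 0, "claw": 0.5},
    {"dx": 0, "dy": 0, "dz": -3.5, "ax": 0, "ay": 0, "az": 0, "claw": 0.5},
    {"dx": 0, "dy": 0, "dz": -4.5, "ax": 0, "ay": 0, "az": 0, "claw": 0.5},
    {"dx": 0, "dy": 0, "dz": -5.5, "ax": 0, "ay": 0, "az": 0, "claw": 0.5},
    {"dx": 0, "dy": 0, "dz": -6.2, "ax": 0, "ay": 0, "az": 0, "claw": 0.5},
    {"dx": 0, "dy": 0, "dz": -6.5, "ax": 0, "ay": 0, "az": 0, "claw": 0.5},
    {"dx": 0, "dy": 0, "dz": -6.5, "ax": 0, "ay": 0, "az": 0, "claw": 0.5},
  ],
)

```text
clock: 7.3
position: [0.5341, 0.1277, 0.1793]
tool_rot: [0.0, -0.06, 0.998, -0.0]
contact_force: [0.6, 0.7, -1.5]
finger_gap: 0.18
```

Run:
```python
from h import *
d=viewer.camera("side"); cv2.imwrite("pics/s2.png",d["image"][:,:,::-1])
W=cloud(d)
d=viewer.camera("top"); cv2.imwrite("pics/t2.png",d["image"][:,:,::-1])
plan([.4705,-.284,.18],192.6)
```

```text
shift cm [ 11.23 -40.11  -0.1 ] turn [-0.01 -0.04 -5.71] pos [0.5338 0.1277 0.1789] gap 0.18029005463313225 F [-0.6  -0.59 -2.3 ] t 7.4 j [ 0.12  0.34 -0.1   1.12 -0.   -0.  ]
```

View pics/s2.png

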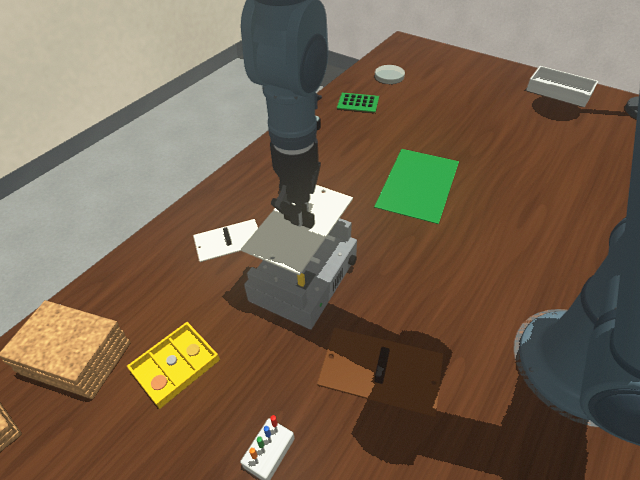

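The cover is lifted and level at about (300,230), and the supply below it is open, with the yellow tab at (302,280). Next I'll carry it over the mat.

arm_command(
  motion=[
    {"dx": 0.5, "dy": -2, "dz": 0, "ax": 0, "ay": 0, "az": 0, "claw": 0.5},
    {"dx": 1.7, "dy": -6, "dz": 0, "ax": 0, "ay": 0, "az": -1, "claw": 0.5},
    {"dx": 3.1, "dy": -11, "dz": 0, "ax": 0, "ay": 0, "az": -2, "claw": 0.5},
    {"dx": 4.5, "dy": -16, "dz": 0, "ax": 0, "ay": 0, "az": -3, "claw": 0.5},
    {"dx": 5.9, "dy": -21, "dz": 0, "ax": 0, "ay": 0, "az": -4, "claw": 0.5},
    {"dx": 7.3, "dy": -26, "dz": 0, "ax": 0, "ay": 0, "az": -5, "claw": 0.5},
    {"dx": 8.7, "dy": -31, "dz": 0, "ax": 0, "ay": 0, "az": -5.7, "claw": 0.5},
    {"dx": 10.1, "dy": -36, "dz": 0, "ax": 0, "ay": 0, "az": -5.7, "claw": 0.5},
    {"dx": 10.9, "dy": -39, "dz": 0, "ax": 0, "ay": 0, "az": -5.7, "claw": 0.5},
    {"dx": 11.2, "dy": -40.1, "dz": 0, "ax": 0, "ay": 0, "az": -5.7, "claw": 0.5},
  ],
)

```text
clock: 8.65
position: [0.4697, -0.2861, 0.179]
tool_rot: [-0.0, -0.108, 0.994, -0.0]
contact_force: [0.0, 0.5, -1.7]
finger_gap: 0.182
```

Run:
```python
from h import *
d=viewer.camera("side"); W=cloud(d); cv2.imwrite("pics/s3.png",d["image"][:,:,::-1])
m=(W[...,2]>0.15)&(W[...,2]<0.19)&(abs(W[...,0]-.47)<.14)&(abs(W[...,1]+.284)<.14)&(d["image"].min(-1)>90)
P=W[m]; print(len(P),rect(P)[0]); A=np.c_[P[:,:2],np.ones(len(P))]; print(np.linalg.lstsq(A,P[:,2],rcond=None)[0], np.median(P[:,2]))
plan([.4705,-.284,.0145],192.6)
```

```text
2365 ((470.50341796875, -284.05029296875), (120.57868194580078, 215.7778778076172), 12.448275566101074)
[-0.00072461 -0.00197581  0.17357147] 0.17377312594685068
shift cm [-0.13  0.24 16.45] turn [-0.04 -0.05 -0.19] pos [ 0.4699 -0.2864  0.179 ] gap 0.17959125144993468 F [ 0.53 -1.31 -0.96] t 8.7 j [-0.66  0.35 -0.1   1.12 -0.   -0.88]
```

View pics/s3.png

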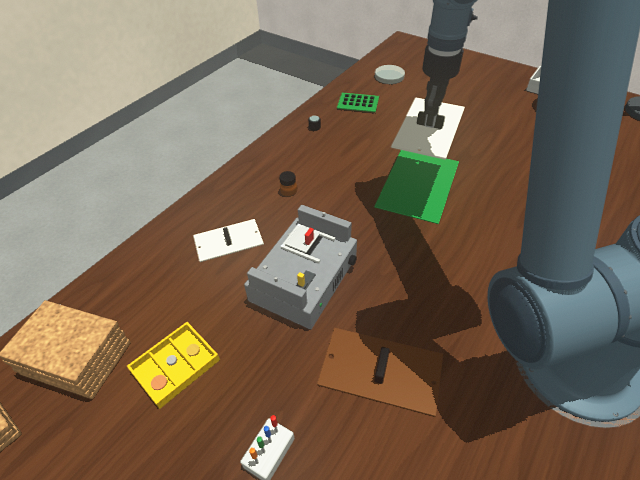

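Level, flat over the mat (tilt under 0.1°). Next, lower it.

arm_command(
  motion=[
    {"dx": 0, "dy": 0.1, "dz": 1.5, "ax": 0, "ay": 0, "az": 0, "claw": 0.5},
    {"dx": 0, "dy": 0.1, "dz": 4, "ax": 0, "ay": 0, "az": 0, "claw": 0.5},
    {"dx": 0, "dy": 0.1, "dz": 6.5, "ax": 0, "ay": 0, "az": 0, "claw": 0.5},
    {"dx": 0, "dy": 0.1, "dz": 9, "ax": 0, "ay": 0, "az": 0, "claw": 0.5},
    {"dx": 0, "dy": 0.1, "dz": 11.5, "ax": 0, "ay": 0, "az": 0, "claw": 0.5},
    {"dx": 0, "dy": 0.1, "dz": 13.5, "ax": 0, "ay": 0, "az": 0, "claw": 0.5},
    {"dx": 0, "dy": 0.1, "dz": 14.8, "ax": 0, "ay": 0, "az": 0, "claw": 0.5},
    {"dx": 0, "dy": 0.1, "dz": 15.6, "ax": 0, "ay": 0, "az": 0, "claw": 0.5},
    {"dx": 0, "dy": 0.1, "dz": 16, "ax": 0, "ay": 0, "az": 0, "claw": 0.5},
    {"dx": 0, "dy": 0.1, "dz": 16.2, "ax": 0, "ay": 0, "az": 0, "claw": 0.5},
  ],
)

```text
clock: 9.95
position: [0.4712, -0.283, 0.0176]
tool_rot: [0.0, -0.11, 0.994, -0.0]
contact_force: [0.6, 0.2, -0.7]
finger_gap: 0.18
```

arm_command(
  motion=[
    {"dx": 0, "dy": 0, "dz": 0.1, "ax": 0, "ay": 0, "az": 0, "claw": 0.5},
    {"dx": 0, "dy": 0, "dz": 0.15, "ax": 0, "ay": 0, "az": 0, "claw": 0.5},
    {"dx": 0, "dy": 0, "dz": 0.2, "ax": 0, "ay": 0, "az": 0, "claw": 0.5},
    {"dx": 0, "dy": 0, "dz": 0.25, "ax": 0, "ay": 0, "az": 0, "claw": 0.5},
    {"dx": 0, "dy": 0, "dz": 0.3, "ax": 0, "ay": 0, "az": 0, "claw": 0.5},
    {"dx": 0, "dy": 0, "dz": 0.35, "ax": 0, "ay": 0, "az": 0, "claw": 0.5},
    {"dx": 0, "dy": 0, "dz": 0.4, "ax": 0, "ay": 0, "az": 0, "claw": 0.5},
    {"dx": 0, "dy": 0, "dz": 0.45, "ax": 0, "ay": 0, "az": 0, "claw": 0.5},
    {"dx": 0, "dy": 0, "dz": 0.45, "ax": 0, "ay": 0, "az": 0, "claw": 0.5},
    {"dx": 0, "dy": 0, "dz": 0.45, "ax": 0, "ay": 0, "az": 0, "claw": 0.5},
  ],
)

```text
clock: 11.2
position: [0.4708, -0.2828, 0.0128]
tool_rot: [0.0, -0.11, 0.994, -0.0]
contact_force: [0.7, 0.0, -1.1]
finger_gap: 0.181
```

arm_command(
  motion=[
    {"dx": 0, "dy": 0, "dz": 0.05, "ax": 0, "ay": 0, "az": 0, "claw": 0.5},
    {"dx": 0, "dy": 0, "dz": 0.1, "ax": 0, "ay": 0, "az": 0, "claw": 0.5},
    {"dx": 0, "dy": 0, "dz": 0.1, "ax": 0, "ay": 0, "az": 0, "claw": 0.5},
    {"dx": 0, "dy": 0, "dz": 0.1, "ax": 0, "ay": 0, "az": 0, "claw": 1.8},
    {"dx": 0, "dy": 0, "dz": 0.1, "ax": 0, "ay": 0, "az": 0, "claw": 2.5},
    {"dx": 0, "dy": 0, "dz": 0, "ax": 0, "ay": 0, "az": 0, "claw": 4},
    {"dx": 0, "dy": 0, "dz": 0, "ax": 0, "ay": 0, "az": 0, "claw": 5},
    {"dx": 0, "dy": 0, "dz": 0, "ax": 0, "ay": 0, "az": 0, "claw": 5},
    {"dx": 0, "dy": 0, "dz": 0, "ax": 0, "ay": 0, "az": 0, "claw": 5},
    {"dx": 0, "dy": 0, "dz": -0.5, "ax": 0, "ay": 0, "az": 0, "claw": 5},
  ],
)

```text
clock: 12.45
position: [0.4705, -0.2826, 0.0176]
tool_rot: [-0.0, -0.11, 0.994, 0.0]
contact_force: [-0.4, 0.6, 0.1]
finger_gap: 0.585
```

arm_command(
  motion=[
    {"dx": 0, "dy": 0, "dz": -1, "ax": 0, "ay": 0, "az": 0, "claw": 5},
    {"dx": 0, "dy": 0, "dz": -3, "ax": 0, "ay": 0, "az": 0, "claw": 5},
    {"dx": 0, "dy": 0, "dz": -5, "ax": 0, "ay": 0, "az": 0, "claw": 5},
    {"dx": 0, "dy": 0, "dz": -8, "ax": 0, "ay": 0, "az": 0, "claw": 5},
    {"dx": 0, "dy": 0, "dz": -11, "ax": 0, "ay": 0, "az": 0, "claw": 5},
    {"dx": 0, "dy": 0, "dz": -14, "ax": 0, "ay": 0, "az": 0, "claw": 5},
    {"dx": 0, "dy": 0, "dz": -16, "ax": 0, "ay": 0, "az": 0, "claw": 5},
    {"dx": 0, "dy": 0, "dz": -17, "ax": 0, "ay": 0, "az": 0, "claw": 5},
    {"dx": 0, "dy": 0, "dz": -17, "ax": 0, "ay": 0, "az": 0, "claw": 5},
    {"dx": 0, "dy": 0, "dz": -17, "ax": 0, "ay": 0, "az": 0, "claw": 5},
  ],
)

```text
clock: 13.7
position: [0.4703, -0.2824, 0.1869]
tool_rot: [-0.001, -0.11, 0.994, 0.001]
contact_force: [-0.0, 0.3, -0.5]
finger_gap: 0.586
```

Run:
```python
from h import *
for c in ("side","top"):
    d=viewer.camera(c); W=cloud(d); im=d["image"].astype(int); cv2.imwrite(f"pics/{c}4.png",d["image"][:,:,::-1])
    m=(W[...,2]<0.014)&(abs(W[...,0]-.47)<.14)&(abs(W[...,1]+.284)<.14)&(im.min(-1)>85)
    P=W[m]; print(c,"cover",len(P),rect(P)[0],np.median(P[:,2]))
    b=np.linalg.norm(W[...,:2]-np.array([.5345,.128]),axis=-1)<.12
    hsv=cv2.cvtColor(d["image"],cv2.COLOR_RGB2HSV).astype(int)
    for n,mm in (("red",((hsv[...,0]<8)|(hsv[...,0]>172))&(hsv[...,1]>150)),("yel",(hsv[...,0]>20)&(hsv[...,0]<35)&(hsv[...,1]>150))):
        k=mm&b&(W[...,2]>.09); P=W[k]
        if len(P): print(c,n,len(P),P.mean(0),np.percentile(P,[2,98],axis=0).round(4).tolist(),np.argwhere(k).mean(0))
    for q in ("shutter_tab","release_tab"): print(q,[(r["xyz"],r["p"]) for r in nets.spot_point(c,q)])
print("exp",S(.008,-.045,.101),S(-.03,.057,.098))
```

```text
side cover 2416 ((464.9013671875, -288.5849304199219), (143.013427734375, 225.88278198242188), 12.751585960388184) 0.007134466304370108
side red 63 [0.54640238 0.08743411 0.09764825] [[0.5415, 0.0755, 0.0908], [0.5528, 0.0975, 0.1016]] [233.17460317 308.82539683]
side yel 33 [0.49661484 0.18324305 0.09570951] [[0.4915, 0.1784, 0.0912], [0.5027, 0.1874, 0.0983]] [275.66666667 300.51515152]
shutter_tab [([0.5506, 0.0829, 0.1022], 0.82)]
release_tab [([0.5026, 0.1831, 0.0964], 0.41), ([0.5542, 0.0844, 0.1001], 0.15)]
top cover 3743 ((467.7431335449219, -277.18780517578125), (159.9646759033203, 235.45596313476562), 12.858004570007324) 0.009369079346082027
top red 39 [0.54547213 0.08447397 0.10055539] [[0.5418, 0.0743, 0.0911], [0.5493, 0.0942, 0.1052]] [219.74358974 319.41025641]
top yel 22 [0.49720368 0.18015197 0.09846146] [[0.4927, 0.1763, 0.0962], [0.5017, 0.1853, 0.1011]] [241.95454545 276.27272727]
shutter_tab [([0.5432, 0.0841, 0.1027], 0.65)]
release_tab [([0.4957, 0.1815, 0.094], 0.65)]
exp [0.5478711  0.08429401 0.101     ] [0.49784174 0.18096388 0.098     ]
```

View pics/top4.png

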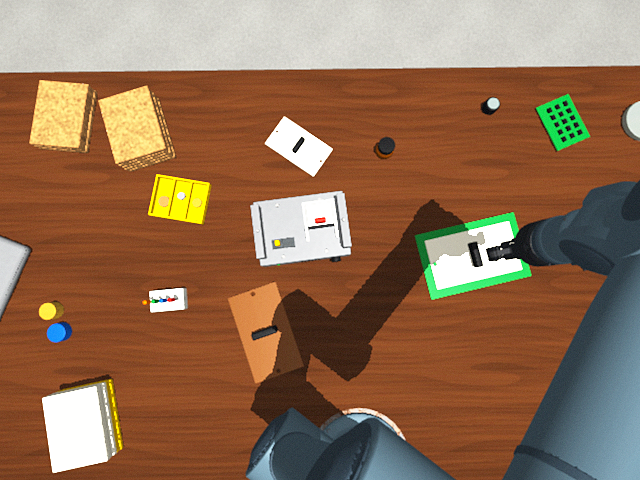

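View pics/side4.png

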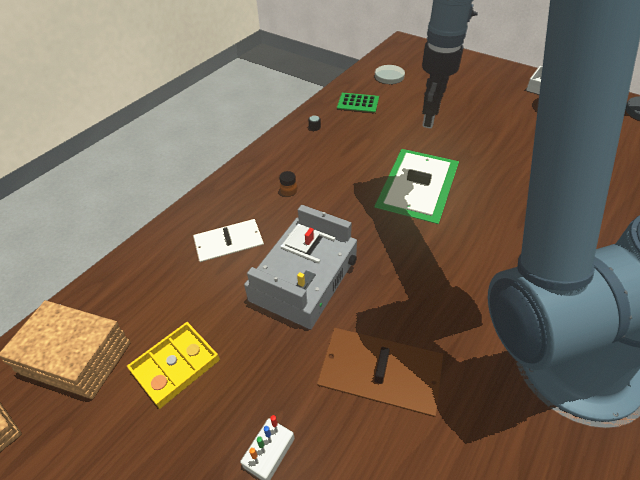

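The cover lies flat in the middle of the mat: (475,253) in the top view and (418,180) in the side view, with the handle clear. The red tab is at (320,220) and the yellow tab at (277,242) in the top view, and both match the expected supply coordinates within 3 mm.

Run:
```python
from h import *
plan([.5475,.0845,.15],276.93)
```

```text
shift cm [-15.52  34.15   3.74] turn [ 6.000e-02 -0.000e+00 -8.434e+01] pos [ 0.4706 -0.2826  0.1873] gap 0.5870657357181012 F [-0.34  0.53  0.05] t 14.0 j [-0.66  0.34 -0.09  1.14 -0.   -0.88]
```

arm_command(
  motion=[
    {"dx": -1, "dy": 2.2, "dz": 0, "ax": 0, "ay": 0, "az": -5, "claw": 5},
    {"dx": -3, "dy": 6.6, "dz": 0, "ax": 0, "ay": 0, "az": -15, "claw": 5},
    {"dx": -5, "dy": 11, "dz": 0, "ax": 0, "ay": 0, "az": -25, "claw": 5},
    {"dx": -7, "dy": 15.4, "dz": 0, "ax": 0, "ay": 0, "az": -35, "claw": 5},
    {"dx": -9, "dy": 19.8, "dz": 0, "ax": 0, "ay": 0, "az": -45, "claw": 5},
    {"dx": -11, "dy": 24.2, "dz": 0, "ax": 0, "ay": 0, "az": -55, "claw": 5},
    {"dx": -13, "dy": 28.6, "dz": 0, "ax": 0, "ay": 0, "az": -65, "claw": 5},
    {"dx": -14.5, "dy": 32, "dz": 0, "ax": 0, "ay": 0, "az": -75, "claw": 5},
    {"dx": -15.5, "dy": 34, "dz": 1.5, "ax": 0, "ay": 0, "az": -82, "claw": 5},
    {"dx": -15.5, "dy": 34.1, "dz": 3.5, "ax": 0, "ay": 0, "az": -84.3, "claw": 5},
  ],
)

```text
clock: 15.25
position: [0.5486, 0.0856, 0.1527]
tool_rot: [-0.001, 0.75, -0.662, 0.001]
contact_force: [-0.4, -0.6, -0.4]
finger_gap: 0.587
```

Run:
```python
from h import *
d=viewer.camera("wrist"); cv2.imwrite("pics/w5.png",d["image"][:,:,::-1])
W=cloud(d); im=d["image"]
hsv=cv2.cvtColor(im,cv2.COLOR_RGB2HSV).astype(int)
b=np.linalg.norm(W[...,:2]-np.array([.5345,.128]),axis=-1)<.12
for n,mm in (("red",((hsv[...,0]<8)|(hsv[...,0]>172))&(hsv[...,1]>150)),("yel",(hsv[...,0]>20)&(hsv[...,0]<35)&(hsv[...,1]>150))):
    k=mm&b&(W[...,2]>.096)&(W[...,2]<.106); P=W[k]
    if len(P): print(n,len(P),P.mean(0),rect(P)[0],np.argwhere(k).mean(0))
plan([.5475,.0845,.079],276.93)
```

```text
red 607 [0.54979757 0.08161762 0.10170225] ((549.6168212890625, 82.71512603759766), (9.094436645507812, 22.70437240600586), 8.16263198852539) [255.3723229  317.20098847]
yel 134 [0.50010889 0.17801659 0.09845489] ((500.2919921875, 179.0138702392578), (10.259361267089844, 8.583232879638672), 8.045075416564941) [396.34328358 373.02985075]
shift cm [ 0.05 -0.14  7.05] turn [0.21 0.02 0.2 ] pos [0.5463 0.0849 0.1495] gap 0.5833797542233936 F [-0.22 -0.6  -1.4 ] t 15.3 j [ 0.04  0.37 -0.14  1.06  0.   -1.66]
```

View pics/w5.png

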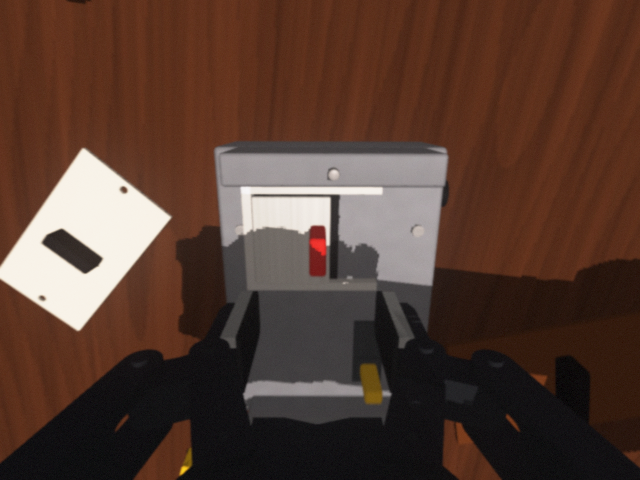

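The red tab at (318,250) sits between the open jaws. Next, descend around it.

arm_command(
  motion=[
    {"dx": 0, "dy": -0.1, "dz": 0.7, "ax": 0, "ay": 0, "az": 0, "claw": 5},
    {"dx": 0, "dy": -0.1, "dz": 1.8, "ax": 0, "ay": 0, "az": 0, "claw": 5},
    {"dx": 0, "dy": -0.1, "dz": 3, "ax": 0, "ay": 0, "az": 0, "claw": 5},
    {"dx": 0, "dy": -0.1, "dz": 4.2, "ax": 0, "ay": 0, "az": 0, "claw": 5},
    {"dx": 0, "dy": -0.1, "dz": 5.2, "ax": 0, "ay": 0, "az": 0, "claw": 5},
    {"dx": 0, "dy": -0.1, "dz": 6, "ax": 0, "ay": 0, "az": 0, "claw": 5},
    {"dx": 0, "dy": -0.1, "dz": 6.5, "ax": 0, "ay": 0, "az": 0, "claw": 5},
    {"dx": 0, "dy": -0.1, "dz": 6.8, "ax": 0, "ay": 0, "az": 0, "claw": 5},
    {"dx": 0, "dy": -0.1, "dz": 6.8, "ax": 0, "ay": 0, "az": 0, "claw": 5},
    {"dx": 0, "dy": -0.1, "dz": 6.8, "ax": 0, "ay": 0, "az": 0, "claw": 5},
  ],
)

```text
clock: 16.55
position: [0.549, 0.0839, 0.0851]
tool_rot: [-0.0, 0.748, -0.663, 0.0]
contact_force: [-0.2, -0.0, -0.3]
finger_gap: 0.584
```

Run:
```python
from h import *
plan([.548,.084,.079],276.93)
```

```text
shift cm [-0.02  0.1   0.61] turn [-0.04 -0.01 -0.04] pos [0.549  0.0839 0.0851] gap 0.583975530204872 F [-0.2  -0.04 -0.28] t 16.55 j [ 0.04  0.42 -0.24  0.9  -0.   -1.65]
```

arm_command(
  motion=[
    {"dx": 0, "dy": 0.05, "dz": 0.3, "ax": 0, "ay": 0, "az": 0, "claw": 5},
    {"dx": 0, "dy": 0.05, "dz": 0.5, "ax": 0, "ay": 0, "az": 0, "claw": 5},
    {"dx": 0, "dy": 0.05, "dz": 0.5, "ax": 0, "ay": 0, "az": 0, "claw": 3},
    {"dx": 0, "dy": 0.05, "dz": 0.5, "ax": 0, "ay": 0, "az": 0, "claw": 2},
    {"dx": 0, "dy": 0.05, "dz": 0.5, "ax": 0, "ay": 0, "az": 0, "claw": 1},
    {"dx": 0, "dy": 0.05, "dz": 0.5, "ax": 0, "ay": 0, "az": 0, "claw": 0.3},
    {"dx": 0, "dy": 0.05, "dz": 0.5, "ax": 0, "ay": 0, "az": 0, "claw": 0.3},
    {"dx": 0, "dy": 0.05, "dz": 0.5, "ax": 0, "ay": 0, "az": 0, "claw": 0.3},
    {"dx": 0, "dy": 0.05, "dz": 0.5, "ax": 0, "ay": 0, "az": 0, "claw": 0.3},
    {"dx": 0, "dy": 0.05, "dz": 0.5, "ax": 0, "ay": 0, "az": 0, "claw": 0.3},
  ],
  squeeze=40,
)

```text
clock: 17.8
position: [0.5486, 0.0838, 0.08]
tool_rot: [-0.0, 0.748, -0.663, 0.0]
contact_force: [2.1, 0.5, 0.5]
finger_gap: 0.105
```

Run:
```python
from h import *
plan([.548,.084,.079],276.93)
```

```text
shift cm [-0.02  0.06  0.1 ] turn [-0.04 -0.01 -0.03] pos [0.5486 0.0838 0.08  ] gap 0.10486045992359344 F [2.07 0.47 0.53] t 17.8 j [ 0.04  0.43 -0.25  0.89 -0.   -1.65]
```

Gripped (about 9 mm opening on the 10 mm tab). Next, tug gently.

arm_command(
  motion=[
    {"dx": 0, "dy": 0.1, "dz": 0, "ax": 0, "ay": 0, "az": 0, "claw": 0.3},
    {"dx": 0, "dy": 0.2, "dz": 0, "ax": 0, "ay": 0, "az": 0, "claw": 0.3},
    {"dx": 0, "dy": 0.3, "dz": 0, "ax": 0, "ay": 0, "az": 0, "claw": 0.3},
    {"dx": 0, "dy": 0.4, "dz": 0, "ax": 0, "ay": 0, "az": 0, "claw": 0.3},
    {"dx": 0, "dy": 0.5, "dz": 0, "ax": 0, "ay": 0, "az": 0, "claw": 0.3},
    {"dx": 0, "dy": 0.6, "dz": 0, "ax": 0, "ay": 0, "az": 0, "claw": 0.3},
    {"dx": 0, "dy": 0.7, "dz": 0, "ax": 0, "ay": 0, "az": 0, "claw": 0.3},
    {"dx": 0, "dy": 0.7, "dz": 0, "ax": 0, "ay": 0, "az": 0, "claw": 0.3},
    {"dx": 0, "dy": 0.7, "dz": 0, "ax": 0, "ay": 0, "az": 0, "claw": 0.3},
    {"dx": 0, "dy": 0.7, "dz": 0, "ax": 0, "ay": 0, "az": 0, "claw": 0.3},
  ],
)

```text
clock: 19.05
position: [0.5416, 0.083, 0.08]
tool_rot: [-0.0, 0.748, -0.663, 0.0]
contact_force: [3.6, 1.1, 4.3]
finger_gap: 0.108
```

Run:
```python
from h import *
plan([.548,.084,.079],276.93)
d=viewer.camera("wrist"); cv2.imwrite("pics/w6.png",d["image"][:,:,::-1])
plan([.548,.084,.079],276.93)
```

```text
shift cm [-0.02 -0.65  0.1 ] turn [-0.03 -0.01 -0.04] pos [0.5416 0.083  0.08  ] gap 0.10758242314594484 F [3.63 1.06 4.28] t 19.05 j [ 0.04  0.42 -0.27  0.88 -0.   -1.65]
shift cm [-0.02 -0.65  0.1 ] turn [-0.03 -0.01 -0.04] pos [0.5416 0.083  0.08  ] gap 0.10627281036130709 F [2.67 1.6  5.61] t 19.1 j [ 0.04  0.42 -0.27  0.88 -0.   -1.65]
```

View pics/w6.png

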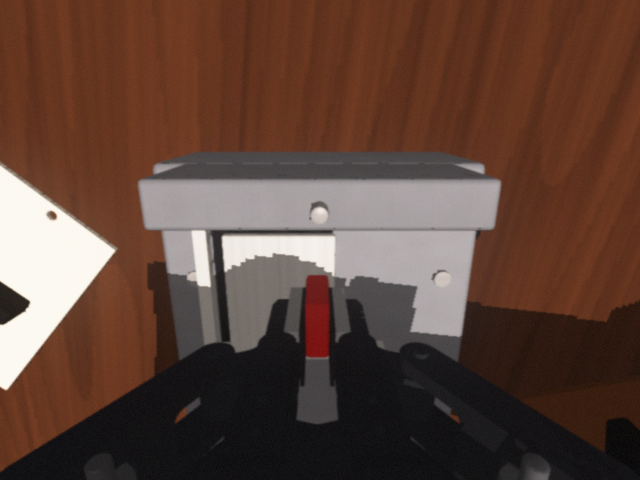

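7 mm of tool travel at about 3 N doesn't decide it yet, so I'll draw a bit further and watch the force.

arm_command(
  motion=[
    {"dx": 0, "dy": 0.1, "dz": 0, "ax": 0, "ay": 0, "az": 0, "claw": 0.3},
    {"dx": 0, "dy": 0.2, "dz": 0, "ax": 0, "ay": 0, "az": 0, "claw": 0.3},
    {"dx": 0, "dy": 0.3, "dz": 0, "ax": 0, "ay": 0, "az": 0, "claw": 0.3},
    {"dx": 0, "dy": 0.4, "dz": 0, "ax": 0, "ay": 0, "az": 0, "claw": 0.3},
    {"dx": 0, "dy": 0.4, "dz": 0, "ax": 0, "ay": 0, "az": 0, "claw": 0.3},
    {"dx": 0, "dy": 0.4, "dz": 0, "ax": 0, "ay": 0, "az": 0, "claw": 0.3},
    {"dx": 0, "dy": 0.4, "dz": 0, "ax": 0, "ay": 0, "az": 0, "claw": 0.3},
    {"dx": 0, "dy": 0.4, "dz": 0, "ax": 0, "ay": 0, "az": 0, "claw": 0.3},
    {"dx": 0, "dy": 0.4, "dz": 0, "ax": 0, "ay": 0, "az": 0, "claw": 0.3},
    {"dx": 0, "dy": 0.4, "dz": 0, "ax": 0, "ay": 0, "az": 0, "claw": 0.3},
  ],
)

```text
clock: 20.35
position: [0.5376, 0.0825, 0.08]
tool_rot: [-0.0, 0.748, -0.663, 0.0]
contact_force: [3.8, 1.4, 4.9]
finger_gap: 0.108
```

Run:
```python
from h import *
plan([.548,.084,.079],276.93)
d=viewer.camera("wrist"); cv2.imwrite("pics/w7.png",d["image"][:,:,::-1])
plan([.548,.084,.079],276.93)
```

```text
shift cm [-0.03 -1.05  0.1 ] turn [-0.03 -0.01 -0.04] pos [0.5376 0.0825 0.08  ] gap 0.10766505085262923 F [3.8  1.38 4.87] t 20.35 j [ 0.04  0.41 -0.28  0.88 -0.   -1.66]
shift cm [-0.02 -1.05  0.1 ] turn [-0.04 -0.01 -0.04] pos [0.5376 0.0825 0.08  ] gap 0.10608738711125051 F [2.17 0.54 4.44] t 20.4 j [ 0.04  0.41 -0.28  0.88 -0.   -1.66]
```

View pics/w7.png

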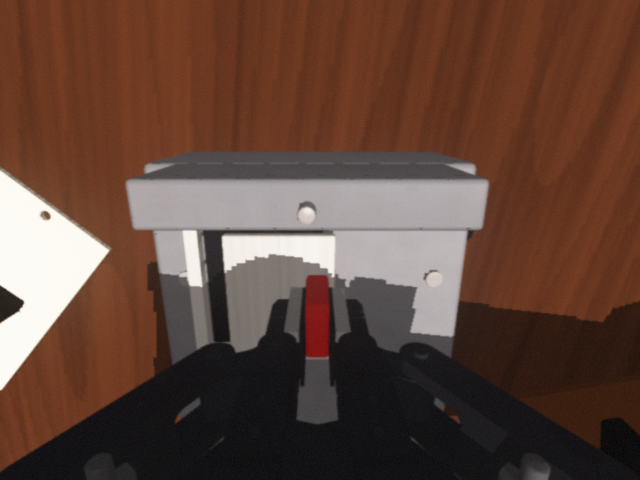

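The dark gap behind the shutter plate widened from x 213–229 to 203–229 px, and the tab stays put in the jaws at only about 3 N. It has passed 11 mm with no dead stop, so it isn't caught and the yellow release stays alone. Next, draw it fully open.

arm_command(
  motion=[
    {"dx": 0, "dy": 0.2, "dz": 0, "ax": 0, "ay": 0, "az": 0, "claw": 0.3},
    {"dx": 0, "dy": 0.5, "dz": 0, "ax": 0, "ay": 0, "az": 0, "claw": 0.3},
    {"dx": 0, "dy": 0.8, "dz": 0, "ax": 0, "ay": 0, "az": 0, "claw": 0.3},
    {"dx": 0, "dy": 1.1, "dz": 0, "ax": 0, "ay": 0, "az": 0, "claw": 0.3},
    {"dx": 0, "dy": 1.4, "dz": 0, "ax": 0, "ay": 0, "az": 0, "claw": 0.3},
    {"dx": 0, "dy": 1.6, "dz": 0, "ax": 0, "ay": 0, "az": 0, "claw": 0.3},
    {"dx": 0, "dy": 1.8, "dz": 0, "ax": 0, "ay": 0, "az": 0, "claw": 0.3},
    {"dx": 0, "dy": 1.8, "dz": 0, "ax": 0, "ay": 0, "az": 0, "claw": 0.3},
    {"dx": 0, "dy": 1.8, "dz": 0, "ax": 0, "ay": 0, "az": 0, "claw": 0.3},
    {"dx": 0, "dy": 1.8, "dz": 0, "ax": 0, "ay": 0, "az": 0, "claw": 0.3},
  ],
)

```text
clock: 21.65
position: [0.5198, 0.0803, 0.08]
tool_rot: [-0.0, 0.748, -0.663, 0.0]
contact_force: [5.3, 0.8, 4.1]
finger_gap: 0.104
```

Run:
```python
from h import *
plan([.548,.084,.079],276.93)
d=viewer.camera("wrist"); cv2.imwrite("pics/w8.png",d["image"][:,:,::-1])
d=viewer.camera("side"); cv2.imwrite("pics/s8.png",d["image"][:,:,::-1])
W=cloud(d); hsv=cv2.cvtColor(d["image"],cv2.COLOR_RGB2HSV).astype(int)
b=np.linalg.norm(W[...,:2]-np.array([.5345,.128]),axis=-1)<.12
k=((hsv[...,0]<8)|(hsv[...,0]>172))&(hsv[...,1]>150)&b&(W[...,2]>.08);print(k.sum(),W[k].mean(0), S(.008-.03,-.045))
for q in ("jar","tray","drivers","cover","release_tab"): print(q,[(r["xyz"],r["p"]) for r in nets.spot_point("side",q)])
plan([.548,.084,.079],276.93)
```

```text
shift cm [-0.03 -2.84  0.1 ] turn [-0.05 -0.01 -0.04] pos [0.5198 0.0803 0.08  ] gap 0.1044510210266681 F [5.31 0.79 4.07] t 21.65 j [ 0.03  0.38 -0.33  0.86 -0.   -1.66]
39 [0.5187687  0.0908456  0.09325604] [0.51809027 0.08067431 0.        ]
jar [([0.7308, -0.0752, 0.0012], 0.65)]
tray [([0.6106, 0.4231, 0.0], 0.95)]
drivers [([0.3786, 0.447, 0.0005], 0.94)]
cover [([0.474, -0.2788, 0.0017], 0.89), ([0.2972, 0.2166, -0.0008], 0.8), ([0.7523, 0.1345, 0.0004], 0.66)]
release_tab [([0.5018, 0.182, 0.0994], 0.66)]
shift cm [-0.02 -2.84  0.1 ] turn [-0.05 -0.01 -0.04] pos [0.5198 0.0804 0.08  ] gap 0.10582186905742179 F [4.94 0.83 4.96] t 22.0 j [ 0.03  0.38 -0.33  0.86 -0.   -1.66]
```

View pics/w8.png

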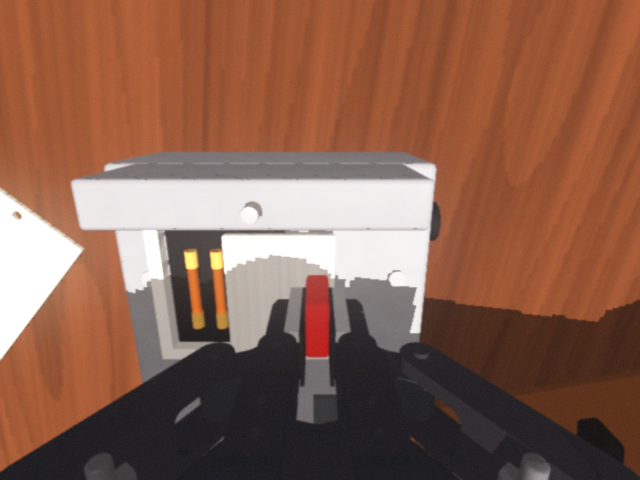

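View pics/s8.png

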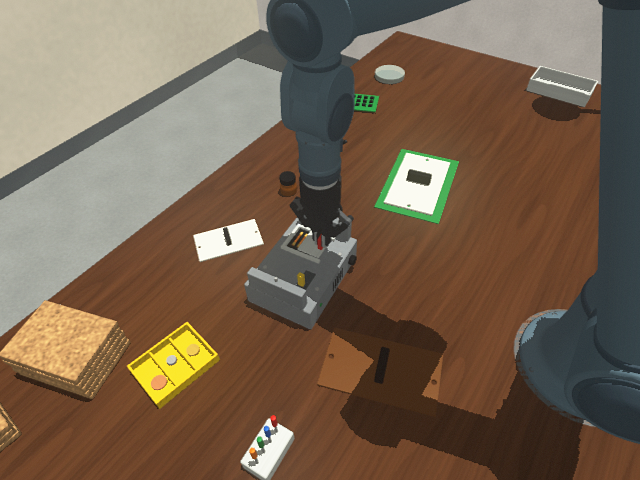

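The shutter is drawn about 29 mm, with the two fuses exposed at (193,290) and (218,290) in the wrist view. It pulls back at about 5 N, the full-open spring force. The cover is flat on the mat at (418,180) in the side view, and the bystanders haven't moved. Handing in.

```bash
python3 -c "
from h import *
print(hand_in())"
```

```text
the job is handed in; nothing more can be done
None
```

I finished the job and handed it in at about 22 s; `hand_in` gave no verdict. The shutter was still gripped and held open.

- **Cover:** I lifted the large white cover off its pins by the handle and set it down flat near the middle of the green mat. The last estimate put its centre about 6 mm from the mat's.
- **Tug test:** I tugged the red tab before touching the release. It moved past the 5 mm play at about 3 N with no dead stop, so the shutter was not caught and I left the yellow release alone.
- **Shutter:** I drew it towards the front and held it there. The tool had moved about 29 mm since the grip, and the reaction was about 5 N, the spring force when fully open. The fuses showed in the wrist picture.
- **Bystanders:** The jar, tray and driver stand were where they started, within a few millimetres of measuring error.

**Checks that disagreed or fell short:**
- After the first 7 mm of pull, force alone did not show whether the shutter was caught. Drawing it to 11 mm and comparing pictures settled it.
- The tool also read 4–5 N vertically while holding the tab. I didn't find the cause, but it is far below the limits.
- My colour-based size check of the cover on the mat failed, because its mask took in other bright surfaces (143–160 × 226–235 mm instead of 120 × 210). I relied on the pictures and the network's position instead.

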